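Press the square bench dog flush

TASK

A board is to be slid across the planing board, and the one square dog is in its way: with your closed fingertips on the middle of its top, press the square dog gently straight down until its top is flush with the planing board, then draw your hand clear. Press only, grasp nothing, do not touch the three round dogs, which stay standing, and leave the things lying about where they are.

Things in the scene. Friction and masses are not known exactly. Their poses are not given: they have to be found in the camera images.
- board: planing board: flat wooden slab fixed on the bench, 220 (its x) x 380 (its y) x 45 mm thick, dark strips with bolt heads at both ends. Origin at the centre of its underside, z up; its top face is 45 mm above the origin. Four dogs stand up out of it, at least 120 mm apart between centres.
- square_dog: the square dog: pale wooden stop, 44 x 44 mm square flat top, sides along the board's edges, thin dark square surround. Origin: centre of its top face. Its top starts 14 to 22 mm above the board's top face. It slides straight down against a steady 4 N friction (no spring) and stays where left; when it is flush it meets a firm stop.
- round_1_dog: a round dog: same pale wood, same height range and same sliding friction as the square one, but its top is a disc 44 mm in diameter, in a round dark surround. Origin at the centre of its top face. Not to be touched.
- round_2_dog: a round dog: same pale wood, same height range and same sliding friction as the square one, but its top is a disc 44 mm in diameter, in a round dark surround. Origin at the centre of its top face. Not to be touched.
- round_3_dog: a round dog: same pale wood, same height range and same sliding friction as the square one, but its top is a disc 44 mm in diameter, in a round dark surround. Origin at the centre of its top face. Not to be touched.
- wing_nut_a: iron wing nut, 20 x 42 x 19 mm, loose on the board. Origin at the centre of its underside. Not to be disturbed.
- key: old iron key, 26 x 76 x 5 mm, lying loose on the board. Origin at the centre of its underside. Not to be disturbed.
- wing_nut_b: second iron wing nut, 20 x 42 x 19 mm, loose on the board. Origin at the centre of its underside. Not to be disturbed.
- ring: pale wooden ring, 75 mm across, 14 mm high, lying loose on the board. Origin at the centre of its underside. Not to be disturbed.
- oil_can: brass-coloured oil can with a thin spout, 74 mm across, 186 mm high, standing on the bench left of the board. Origin at the centre of its underside. Not to be disturbed.
- screw_box: cardboard box, 72 x 107 x 43 mm, on the bench right of the board. Origin at the centre of its underside. Not to be disturbed.

How it is judged:
By the outcome, as a careful person would: the job done as asked, in the order asked, and still so for the second after the job is handed in, with the robot touching nothing.
It also fails if it takes over 32 s, if anything falls off the work surface, if the arm or the gripper's body presses on something with over 40 N, if the wrist force passes 120 N, or if a joint passes its speed limit or range.

ROBOT

A 7-joint arm with a two-finger parallel gripper is mounted at the origin on a cart in front of the work surface, level with it; the furniture and walls round the work are solid. World frame = base frame: x ahead of the robot, y to its left, z up, the work surface at z = 0. Lengths are in m, angles in rad, forces in N, time in s.
With the tool pointing down it reaches from about 0.425 to 0.875 m from the base axis. Payload 8.4 kg.
Tool frame: the origin (TCP) lies at the very end of the fingers, on their centre line; the grasp point (between the pads) lies 19 mm behind it; z points along the fingers, y is the line along which they close (so a half turn about z gives the same grasp; the last joint's range is limited). The gripper opens to 87 mm and grips with 3 to 60 N. Pads are 19 mm wide; open, the fingers measure 117 mm over their backs; the gripper's body (75 mm by 190 mm) begins 51 mm behind the grasp point.
Start: joints at [1.025, 0.333, 0.04, 1.465, -0.013, 1.343, -0.059], TCP at [0.281, -0.586, 0.223] pointing down, gripper open.
Joint ranges: [-2.58, 2.58], [-0.38, 2.09], [-1.3, 1.39], [0.25, 2.4], [-1.5, 4.64], [0.08, 2.09], [-2.65, 2.65]. Speed limits (rad/s): [2.22, 2.22, 2.79, 2.79, 3.14, 3.14, 3.14].

INTERFACE

Orientations are given as a rotation vector (axis times angle).
In Python, from rig import readout, cams, bot gives the robot as it stands.
- The arm moves only by the tool drive_tool, never from a script. Its arguments are lists of equal length, an entry for each row: "gripper": the finger opening in m, from 0 to 0.087; "linear": the shift along the tool's x, y, z in m, a list of three; "twist": the turn, a rotation vector about the tool's x, y, z in degrees, a list of three. A call has 1 to 8 rows; each row shifts and turns the commanded pose from where the row before left it, along the tool's axes as they then stand; what a row does not reach is not made up. A row lasts 1/10 s, in which the tool goes at most 50 mm and 8.59 degrees, less where a joint would pass 70% of its speed; a pose out of reach is approached as far as the arm can. A call is refused whole if a number of a shift passes 0.05 or a number of a turn 8.59, either way. A call with a gripper value outside its range is refused whole. The fingers move at their own pace and stop on an object; "newtons" is the grip in N (left out, the last holds). Time passes only in rows, so rows that do not move let the fingers close. It gives the time, the measured TCP pose, the force, the opening and the grip force at its end, in the units of the state.
- readout.observe(): the state, without advancing time (a new reading comes with each control period).
- cams.get_image(name): name is "side" or "top" or "wrist"; returns a dict with "pixels" (420x560x3 uint8, blue, green, red), "fx", "fy", "cx", "cy" (pixels), "k1" (the pictures are not rectified: a ray, as slopes to the right and down, at radius r is drawn at 1 + k1 r^2 times it, then the intrinsics apply), "xyz" and "rotation" of the camera in the world; the wrist camera has in their place "hand_eye" (4x4, takes a point from camera to tool coordinates, whose origin is the TCP and whose axes are the flange's). Camera axes: x right, y up, looking along -z (the intrinsics and any distortion apply to the point x, -y, -z); pixel columns grow to the right and rows downward; lengths in m; the calibration is good to about 2 mm. A picture is of the moment at which its call begins: read the wrist's pose just before it. There is no depth.
- bot.close_job(): hands the job in; it is judged then, once.
The state is a dict: "time": time; "joints": joint angles; "joint_vel": joint speeds; "effort": joint torques, N m; "ee_pos": TCP position; "tool_rot": TCP orientation; "force": force on the tool from outside, world axes, zero at the start; "ft_torque": the same for the moment, N m; "grip_width": finger opening in m; "gripper_force": force on a finger pad.
Only numpy, scipy, OpenCV 4.12 (cv2) and the standard library are available. Lean on these libraries where they do the work, as an engineer would, in place of code of your own. Each camera call takes 0.05 s, during which the arm holds its last target. There are 200 camera calls.

## Working session

There is one attempt and no reset: what is moved stays moved. The work goes in short steps, Python scripts to look and compute and a tool call to move; the robot and the scene stay as the last step left them, time stands still between calls to the robot, and variables do not carry over. Pictures are saved under pics/ and viewed, at most 10 in all, crops included, and the job is handed in when it is done.

Besides the shell and the picture viewer there is one more tool, called after "Request:" as name(argument=value, ...) on one line, values as JSON. drive_tool: Moves the arm, as the interface text tells. Its arguments: {"type":"object","properties":{"gripper":{"type":"array"},"linear":{"type":"array"},"twist":{"type":"array"},"newtons":{"type":"number"}},"required":["gripper","linear","twist"]}

```bash
mkdir -p pics; cat > h.py <<'E'
import numpy as np, cv2
from rig import readout, cams, bot
from scipy.spatial.transform import Rotation as R
def cam(name):
    s=readout.observe(); d=cams.get_image(name)
    if name=="wrist":
        T=np.eye(4);T[:3,:3]=R.from_rotvec(s["tool_rot"]).as_matrix();T[:3,3]=s["ee_pos"]
        M=T@np.array(d["hand_eye"])
        d["Rm"],d["t"]=M[:3,:3],M[:3,3]
    else:
        r=np.array(d["rotation"],float)
        d["Rm"]=r if r.shape==(3,3) else R.from_rotvec(r).as_matrix(); d["t"]=np.array(d["xyz"])
    return d
def px2w(d,u,v,z):
    K=np.array([[d["fx"],0,d["cx"]],[0,d["fy"],d["cy"]],[0,0,1]])
    p=np.array([(u-d["cx"])/d["fx"],(v-d["cy"])/d["fy"]]);q=p.copy()
    for _ in range(30): q=p/(1+d["k1"]*(q@q))
    ray=d["Rm"]@np.array([q[0],-q[1],-1]); return d["t"]+ray*(z-d["t"][2])/ray[2]
def w2px(d,P):
    c=d["Rm"].T@(np.array(P)-d["t"]); q=np.array([c[0],-c[1]])/-c[2]; q=q*(1+d["k1"]*(q@q))
    return q*[d["fx"],d["fy"]]+[d["cx"],d["cy"]]
E
python3 - <<'E'
from h import *
s=readout.observe();print(s)
for n in("top","side"):
    d=cam(n);cv2.imwrite(f"pics/{n}0.png",d["pixels"]);print(n,d["t"],np.array(d["rotation"]).shape)
E
```

```text
{'time': 0.0, 'joints': array([ 1.02481098,  0.33391053,  0.03986395,  1.46628844, -0.01336942,
        1.34331698, -0.05849877]), 'joint_vel': array([ 0.0010821 ,  0.00024663, -0.00013366, -0.00066059,  0.00112823,
       -0.00275767, -0.00242629]), 'effort': array([ 1.17889408e-04, -6.56361938e+01,  1.33556083e+00, -4.03813505e+01,
       -5.97226247e-02,  4.47352440e-02,  2.17710849e-04]), 'ee_pos': array([ 0.28060301, -0.58577463,  0.22165101]), 'tool_rot': array([-3.06198752e+00, -6.95636012e-01,  7.87122558e-04]), 'force': array([-0.27049658,  0.60464911,  0.25698844]), 'ft_torque': array([ 0.01174506, -0.00496864, -0.00472063]), 'gripper_force': 0.0, 'grip_width': 0.08711448177040496}
top [0.33703721 0.00863254 1.45569428] (3,)
side [ 0.4787536  -1.39010896  0.61098418] (3,)
```

View pics/top0.png

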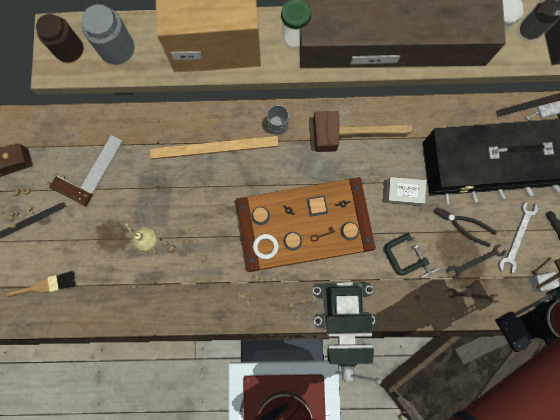

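View pics/side0.png

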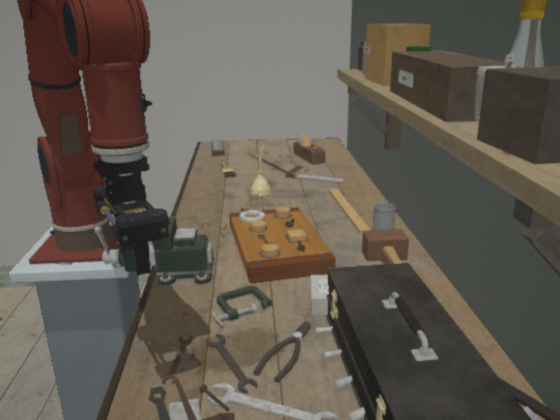

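The top view shows the board with the square dog at about (318,206). The round dogs are at (261,215), (292,240) and (350,231). The wing nuts sit at (289,210) and (343,203), the key is at (322,233), and a vise stands at (348,310) on the bench's near edge.

```bash
python3 - <<'E'
from h import *
d=cam("top")
for n,u,v,z in [("sq",318,206,.063),("r1",261,215,.063),("r2",292,240,.063),("r3",350,231,.063),("wa",289,210,.055),("wb",343,203,.055),("c1",236,199,.045),("c2",360,179,.045),("c3",374,247,.045),("c4",248,270,.045),("vise",348,310,.1),("box",407,190,.043)]:
    print(n,px2w(d,u,v,z).round(3))
im=d["pixels"][165:285,225:385]
cv2.imwrite("pics/crop.png",cv2.resize(im,(800,600),interpolation=cv2.INTER_CUBIC))
s=readout.observe();print(R.from_rotvec(s["tool_rot"]).as_matrix().round(3))
print(w2px(d,[.281,-.586,.22]))
E
```

```text
sq [ 0.596 -0.112  0.063]
r1 [0.573 0.055 0.063]
r2 [ 0.498 -0.033  0.063]
r3 [ 0.52  -0.202  0.063]
wa [ 0.587 -0.027  0.055]
wb [ 0.604 -0.186  0.055]
c1 [0.626 0.129 0.045]
c2 [ 0.678 -0.241  0.045]
c3 [ 0.474 -0.272  0.045]
c4 [0.415 0.096 0.045]
vise [ 0.297 -0.18   0.1  ]
box [ 0.641 -0.379  0.043]
[[ 0.902  0.432 -0.001]
 [ 0.432 -0.902  0.001]
 [-0.    -0.001 -1.   ]]
[520.58294742 315.19845291]
```

View pics/crop.png

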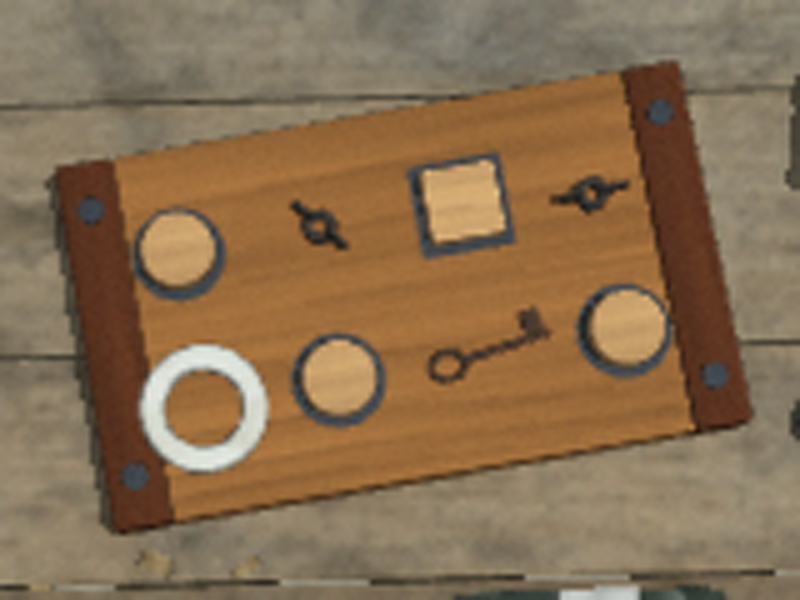

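Request:
drive_tool(gripper=[0, 0, 0, 0, 0, 0, 0], linear=[[0.035, -0.021, 0], [0.035, -0.021, 0], [0.035, -0.021, 0], [0.035, -0.021, 0], [0.035, -0.021, 0], [0.035, -0.021, 0], [0.035, -0.021, 0]], twist=[[0, 0, 0], [0, 0, 0], [0, 0, 0], [0, 0, 0], [0, 0, 0], [0, 0, 0], [0, 0, 0]], newtons=10)

```text
time: 0.85
ee_pos: [0.4388, -0.3462, 0.2224]
tool_rot: [-3.063, -0.696, 0.0]
force: [0.7, -0.5, -0.6]
grip_width: 0.0389
gripper_force: 0.0
```

Request:
drive_tool(gripper=[0, 0, 0, 0, 0, 0, 0, 0], linear=[[0.035, -0.021, 0], [0.035, -0.021, 0], [0.035, -0.021, 0], [0.035, -0.021, 0], [0.035, -0.021, 0], [0.035, -0.021, 0], [0.035, -0.021, 0], [0, 0, 0]], twist=[[0, 0, 0], [0, 0, 0], [0, 0, 0], [0, 0, 0], [0, 0, 0], [0, 0, 0], [0, 0, 0], [0, 0, 0]])

```text
time: 1.65
ee_pos: [0.5978, -0.1021, 0.2221]
tool_rot: [-3.057, -0.708, -0.002]
force: [0.1, 0.0, 0.7]
grip_width: 0.0004
gripper_force: 0.0
```

Request:
drive_tool(gripper=[0, 0, 0, 0, 0], linear=[[0, 0, 0.01], [0, 0, 0.01], [0, 0, 0.01], [0, 0, 0], [0, 0, 0]], twist=[[0, 0, 6], [0, 0, 6], [0, 0, 6], [0, 0, 0], [0, 0, 0]])

```text
time: 2.15
ee_pos: [0.5955, -0.1095, 0.1926]
tool_rot: [-3.134, -0.213, 0.001]
force: [0.7, 0.4, 0.6]
grip_width: 0.0006
gripper_force: 0.0
```

```bash
python3 - <<'E'
from h import *
s=readout.observe();d=cam("wrist");cv2.imwrite("pics/w1.png",d["pixels"])
print(s["time"],s["ee_pos"],s["force"],s["grip_width"]);print(R.from_rotvec(s["tool_rot"]).as_matrix().round(3))
print(w2px(d,[.596,-.112,.063]),w2px(d,s["ee_pos"]))
E
```

```text
2.15 [ 0.59550679 -0.10954054  0.19258694] [0.73034404 0.36631131 0.5991759 ] 0.0005630747513831501
[[ 0.991  0.135 -0.001]
 [ 0.135 -0.991  0.   ]
 [-0.    -0.    -1.   ]]
[278.66323372 204.3644124 ] [275.63632196 262.56547939]
```

View pics/w1.png

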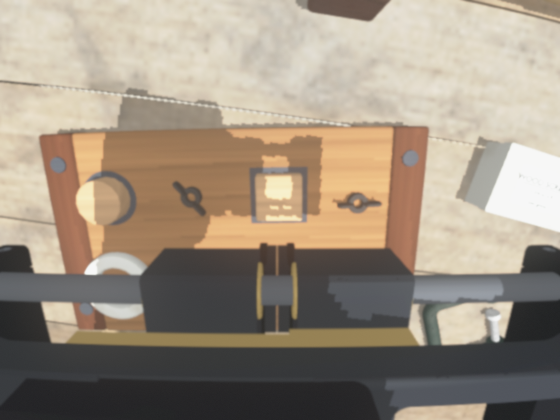

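The wrist view shows the surround at columns 250-307 and rows 168-222, partly in the hand's shadow. I'll take one zoomed crop to measure it.

```bash
python3 - <<'E'
from h import *
d=cam("wrist");np.save("w.npy",d,allow_pickle=True)
c=d["pixels"][155:235,230:330];c=np.clip(c.astype(float)*1.6,0,255).astype(np.uint8)
cv2.imwrite("pics/w2.png",cv2.resize(c,(750,600),interpolation=cv2.INTER_CUBIC))
for u,v in[(250,168),(307,168),(250,222),(307,222),(278.5,195)]: print(px2w(d,u,v,.045).round(4))
E
```

```text
[ 0.6237 -0.0806  0.045 ]
[ 0.6311 -0.1348  0.045 ]
[ 0.5699 -0.0868  0.045 ]
[ 0.5776 -0.1434  0.045 ]
[ 0.6012 -0.1113  0.045 ]
```

View pics/w2.png

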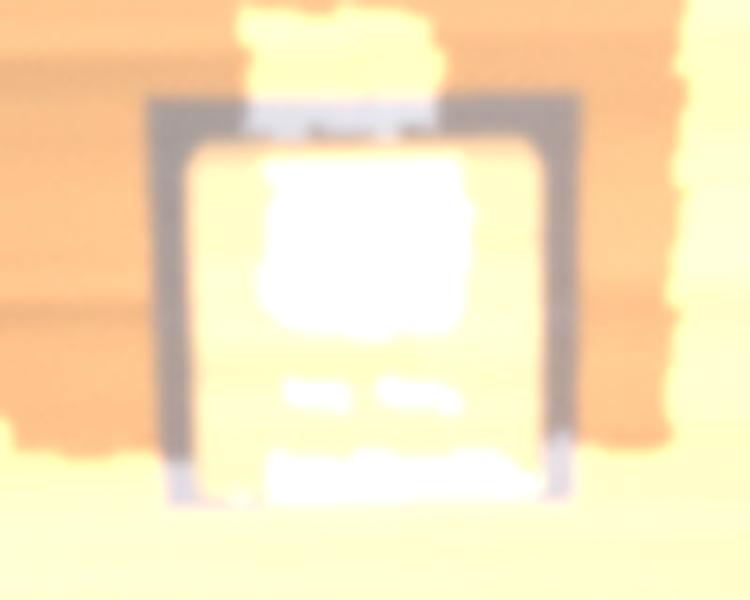

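```bash
python3 - <<'E'
from h import *
d=np.load("w.npy",allow_pickle=True).item()
for z in(.059,.063,.067):
    a,b,c,e=[px2w(d,u,v,z) for u,v in[(254.7,173.4),(302.6,173.4),(255.7,222),(302.6,222)]]
    print(z,np.mean([a,b,c,e],0).round(4),np.linalg.norm(a-b).round(4),np.linalg.norm(a-c).round(4))
    m=np.mean([a,b,c,e],0)
    s=readout.observe(); print(R.from_rotvec(s["tool_rot"]).as_matrix().T@(m-s["ee_pos"]))
E
```

```text
0.059 [ 0.6012 -0.1116  0.059 ] 0.044 0.0467
[0.0048598  0.00279764 0.13418509]
0.063 [ 0.6021 -0.1114  0.063 ] 0.0434 0.0461
[0.00577542 0.00276548 0.13018574]
0.067 [ 0.603  -0.1113  0.067 ] 0.0428 0.0454
[0.00669104 0.00273332 0.12618639]
```

Request:
drive_tool(gripper=[0, 0, 0, 0, 0, 0], linear=[[0.005, 0.0025, 0.02], [0, 0, 0.03], [0, 0, 0.03], [0, 0, 0.02], [0, 0, 0.01], [0, 0, 0]], twist=[[0, 0, 0], [0, 0, 0], [0, 0, 0], [0, 0, 0], [0, 0, 0], [0, 0, 0]])

```text
time: 2.85
ee_pos: [0.6005, -0.1111, 0.0818]
tool_rot: [-3.134, -0.209, 0.002]
force: [-0.5, -0.4, 0.3]
grip_width: 0.0005
gripper_force: 0.0
```

```bash
python3 - <<'E'
from h import *
d=cam("wrist");c=d["pixels"][130:330,150:410]
cv2.imwrite("pics/w3.png",cv2.resize(np.clip(c*1.3,0,255).astype(np.uint8),(780,600),interpolation=cv2.INTER_CUBIC))
s=readout.observe();print(s["ee_pos"],s["force"])
E
```

```text
[ 0.60124557 -0.11121128  0.0830622 ] [-0.40580621  0.21489518  0.40090858]
```

View pics/w3.png

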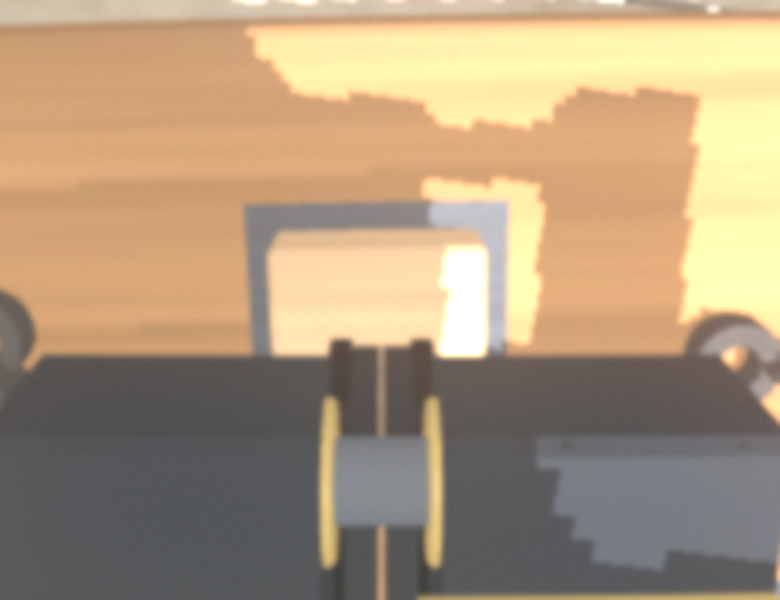

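The closed fingertips (crop column 380) are centred sideways on the dog (columns 268-488). The dog's far edge is at crop row 245, or about image row 212. I'll lower in small steps and watch the force.

Request:
drive_tool(gripper=[0, 0, 0, 0, 0], linear=[[0, 0, 0.006], [0, 0, 0.005], [0, 0, 0.004], [0, 0, 0.004], [0, 0, 0]], twist=[[0, 0, 0], [0, 0, 0], [0, 0, 0], [0, 0, 0], [0, 0, 0]])

```text
time: 3.4
ee_pos: [0.6006, -0.1111, 0.0629]
tool_rot: [-3.134, -0.208, 0.001]
force: [-1.2, 1.1, 0.2]
grip_width: 0.0007
gripper_force: 0.0
```

Request:
drive_tool(gripper=[0, 0, 0, 0, 0, 0], linear=[[0, 0, 0.003], [0, 0, 0.003], [0, 0, 0.003], [0, 0, 0.003], [0, 0, 0], [0, 0, 0]], twist=[[0, 0, 0], [0, 0, 0], [0, 0, 0], [0, 0, 0], [0, 0, 0], [0, 0, 0]])

```text
time: 4.0
ee_pos: [0.6007, -0.1111, 0.0512]
tool_rot: [-3.134, -0.208, 0.001]
force: [-0.3, -0.2, -0.5]
grip_width: 0.0006
gripper_force: 0.0
```

Request:
drive_tool(gripper=[0, 0], linear=[[0, 0, 0.002], [0, 0, 0.002]], twist=[[0, 0, 0], [0, 0, 0]])

```text
time: 4.2
ee_pos: [0.6008, -0.1111, 0.0475]
tool_rot: [-3.135, -0.208, 0.001]
force: [-1.8, -0.2, 2.9]
grip_width: 0.0007
gripper_force: 1.8
```

```bash
python3 - <<'E'
from h import *
d=cam("wrist");c=d["pixels"][130:330,150:410]
cv2.imwrite("pics/w4.png",cv2.resize(np.clip(c*1.3,0,255).astype(np.uint8),(780,600),interpolation=cv2.INTER_CUBIC))
s=readout.observe();print(s["ee_pos"],s["force"])
E
```

```text
[ 0.60079307 -0.11112769  0.04718825] [-1.49929996 -0.49180751  2.24760114]
```

View pics/w4.png

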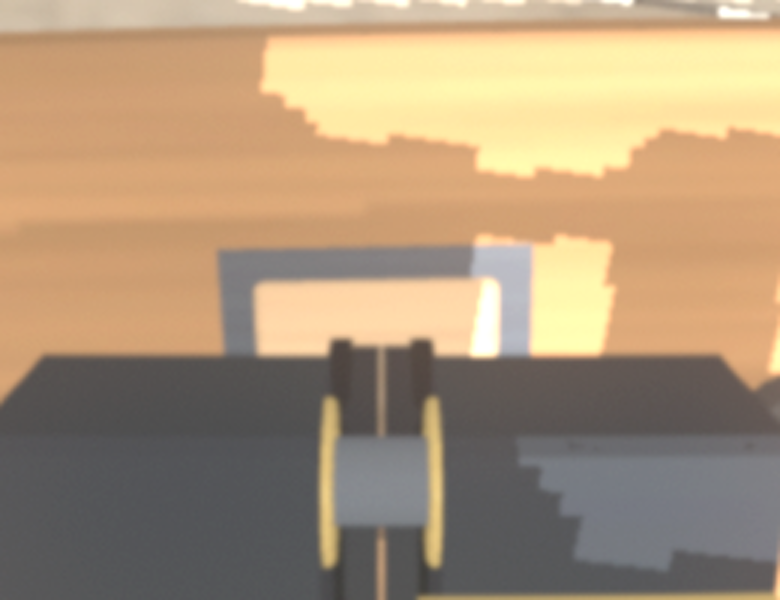

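The dog's far side face (crop rows 278-285) has almost vanished, so it is nearly flush. I'll continue by the millimetre.

Request:
drive_tool(gripper=[0, 0], linear=[[0, 0, 0.001], [0, 0, 0.001]], twist=[[0, 0, 0], [0, 0, 0]])

```text
time: 4.45
ee_pos: [0.6009, -0.1111, 0.046]
tool_rot: [3.135, 0.208, -0.0]
force: [-6.5, 0.8, 15.2]
grip_width: 0.0005
gripper_force: 7.9
```

Request:
drive_tool(gripper=[0], linear=[[0, 0, 0.001]], twist=[[0, 0, 0]])

```text
time: 4.55
ee_pos: [0.6009, -0.1111, 0.0459]
tool_rot: [3.134, 0.208, -0.0]
force: [-11.0, 1.7, 24.4]
grip_width: 0.0008
gripper_force: 12.2
```

The tip has stopped at 45.9 mm while the force climbs, so this is the firm stop. I'll withdraw straight up.

Request:
drive_tool(gripper=[0, 0, 0, 0, 0, 0, 0, 0], linear=[[0, 0, -0.003], [0, 0, -0.01], [0, 0, -0.03], [0, 0, -0.04], [0, 0, -0.04], [0, 0, -0.03], [0, 0, 0], [0, 0, 0]], twist=[[0, 0, 0], [0, 0, 0], [0, 0, 0], [0, 0, 0], [0, 0, 0], [0, 0, 0], [0, 0, 0], [0, 0, 0]])

```text
time: 5.35
ee_pos: [0.6014, -0.1112, 0.1983]
tool_rot: [3.134, 0.208, 0.003]
force: [0.5, -0.8, -0.6]
grip_width: 0.0006
gripper_force: 0.0
```

```bash
python3 - <<'E'
from h import *
d=cam("wrist");c=d["pixels"][120:270,20:440]
cv2.imwrite("pics/w5.png",cv2.resize(c,(800,286),interpolation=cv2.INTER_CUBIC))
s=readout.observe();print(s["ee_pos"],s["force"])
E
```

```text
[ 0.60066589 -0.11111332  0.19703833] [-1.20127298 -0.34502189  0.37181095]
```

View pics/w5.png

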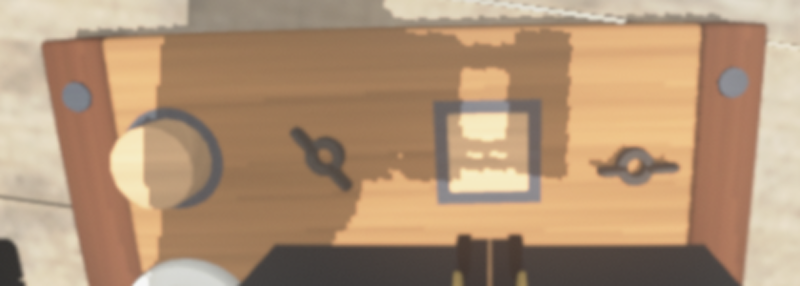

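The square dog at crop (488,152) now lies centred in its surround with an even dark border all round, so it is flush. The wing nuts are where they were, and the round dog at (165,160) still stands.

```bash
python3 -c "
from rig import bot
print(bot.close_job())"
```

```text
the job is handed in; nothing more can be done
None
```

The square dog is pressed down to its firm stop and looks flush, the hand is drawn clear, nothing else was touched that I could see, and the job is handed in at about 5.5 s; the peak force I read was about 27 N.

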